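Scoop the valve balls from the bin under the rack beam into the order tray

TASK

With the scoop, get all six brass balls out of their bin under the blue beam and tip them into the grey tray, never touching them with the gripper and spilling none. Then stand the scoop back flat in the middle of its black mat and let go of it. Leave the hexagon plugs in the other bin, the valve, the tape roll and the carton where they are.

Things in the scene. Friction and masses are not known exactly. Their poses are not given: they have to be found in the camera images.
- scoop: Aluminium scoop, 160 g: flat pan 80 long (x) x 76 wide (y), sides and back 30 high, sheet 2 to 3 thick, open at the front (+x). Origin: centre of the pan's underside; z up when it stands flat. A black bar handle, 20 (x) x 18 (y) thick, 95 long, rises from the back wall leaning back 30 degrees from upright: axis from (-40, 0, 18) to (-87, 0, 100).
- scoop_grip (a point): On the handle's axis, 62 up the handle, where it is best gripped across its 18 mm thickness (fingers closing along the scoop's y); scoop frame (-71, 0, 72).
- scoop_lip (a point): Middle of the pan's front lip, underside; scoop frame (40, 0, 0).
- bin_balls: Cream picking bin, fixed, holding the balls. Origin: on the bench, on its middle line. Flat floor 3 above the bench, x from -75 to +55, 88 wide (y). Its open end (-x) has only a lip 12 above the bench; the back (+x) is a plate sloping up at 50 degrees from the floor's edge at x = +55 to x = +82, 35 high; sides 35 high, walls 3 thick.
- bin_plugs: The same kind of bin, fixed, side by side with the other (100 from centre to centre, either may be the nearer to the robot), holding three hexagon plugs.
- rack: Fixed blue steel rack over both bins. Origin on the bench between the bins, axes as the bins'. A beam 30 thick (x from -40 to -10), 270 long (y), from 120 to 195 above the bench, passes over the middle of both bins; its two posts, 30 x 30, stand at y = +-120, outside the bins.
- tray: Grey order tray, fixed to the bench: 160 (x) x 140 (y) x 50 high outside, walls and floor 4 thick, open above. Origin: centre of its underside.
- mat: Black rubber mat, fixed to the bench, 150 (x) x 120 (y) x 4 thick, where the scoop stands at the start. Origin: centre of its underside.
- valve: Bystander: brass ball valve lying on the bench, 76 long (y) x 34 x 34 with a red lever on top (y from -10 to 76, top at 52). Origin: underside, middle of its body.
- tape: Bystander: white roll of thread tape lying flat, 56 across, 19 high. Origin: centre of its underside.
- carton: Bystander: small cardboard carton 70 (x) x 50 (y) x 45 high. Origin: centre of its underside.
- ball0: One of six alike brass valve balls, 22 across, with two small flats at the ends of its bore (z axis, 19.8 from flat to flat). Origin: its centre. About 30 g.
- ball1: One of six alike brass valve balls, 22 across, with two small flats at the ends of its bore (z axis, 19.8 from flat to flat). Origin: its centre. About 30 g.
- ball2: One of six alike brass valve balls, 22 across, with two small flats at the ends of its bore (z axis, 19.8 from flat to flat). Origin: its centre. About 30 g.
- ball3: One of six alike brass valve balls, 22 across, with two small flats at the ends of its bore (z axis, 19.8 from flat to flat). Origin: its centre. About 30 g.
- ball4: One of six alike brass valve balls, 22 across, with two small flats at the ends of its bore (z axis, 19.8 from flat to flat). Origin: its centre. About 30 g.
- ball5: One of six alike brass valve balls, 22 across, with two small flats at the ends of its bore (z axis, 19.8 from flat to flat). Origin: its centre. About 30 g.
- plug0: One of three alike brass hexagon plugs: hexagon head 26 over corners, 9 high, and a 18 mm round shank above it, 20 high in all. Origin: underside of the head.
- plug1: One of three alike brass hexagon plugs: hexagon head 26 over corners, 9 high, and a 18 mm round shank above it, 20 high in all. Origin: underside of the head.
- plug2: One of three alike brass hexagon plugs: hexagon head 26 over corners, 9 high, and a 18 mm round shank above it, 20 high in all. Origin: underside of the head.

How it is judged:
By the outcome, as a careful person would: the job done as asked, in the order asked, and still so for the second after the job is handed in, with the robot touching nothing.
It also fails if it takes over 67 s, if anything falls off the work surface, if the arm or the gripper's body presses on something with over 40 N, if the wrist force passes 120 N, or if a joint passes its speed limit or range.

ROBOT

A 6-joint arm with a two-finger parallel gripper is mounted at the origin on the work surface. World frame = base frame: x ahead of the robot, y to its left, z up, the work surface at z = 0. Lengths are in m, angles in rad, forces in N, time in s.
With the tool pointing down it reaches from about 0.275 to 0.825 m from the base axis. Payload 4.9 kg.
Tool frame: the origin (TCP) lies midway between the tips of the shut fingers; the grasp point (between the pads) lies 19 mm behind it (grip_point_offset is the distance from the TCP to the grasp point, in m); z points along the fingers, y is the line along which they close (so a half turn about z gives the same grasp; the last joint's range is limited). The gripper opens to 85 mm and grips with 20 to 120 N. Pads are 22 mm wide; open, the fingers measure 114 mm over their backs; the gripper's body (76 mm by 85 mm) begins 54 mm behind the grasp point. The pads swing forward as they close: fully open they stand 13 mm farther back than shut.
Start: joints at [-1.467, 0.326, -0.193, 1.052, 0, 1.437], TCP at [0.13, -0.535, 0.231] pointing down, gripper open.
Joint ranges: [-2.65, 2.65], [-0.97, 1.79], [-1.3, 1.35], [-1.93, 2.1], [-1.47, 1.37], [-3.14, 3.14]. Speed limits (rad/s): [2.57, 2.57, 3.14, 3.14, 3.14, 3.14].

INTERFACE

Orientations are given as a rotation vector (axis times angle).
In Python, from cell import * gives the robot as it stands. Calls block until the motion is done:
- movep(position, orientation): joint-space move of the TCP to a pose.
- move_l(position, velocity=0.15, rot=None, until_force=None): straight line of the TCP; rot=None keeps the orientation; velocity is the mean speed in m/s. With until_force (N) it stops when the force on the tool has changed by that much, and returns True; else False.
- set_joints(angles): joint-space move.
- let_go() and grab(newtons=None): open the fingers fully, or close them until they stop; newtons is the grip in N (None keeps the last).
- sleep(seconds).
- ik(position, orientation): joint angles nearest the present ones, or None.
- get_state(): the state.
- grab_frame(name): name is "scene" or "top" or "wrist"; returns a dict with "img" (384x512x3 uint8, red, green, blue), "fx", "fy", "cx", "cy" (pixels), "k1" (the pictures are not rectified: a ray, as slopes to the right and down, at radius r is drawn at 1 + k1 r^2 times it, then the intrinsics apply), "cam_to_world" (4x4, takes a point from camera to world coordinates); the wrist camera has in their place "T_tool_cam" (4x4, takes a point from camera to tool coordinates, whose origin is the TCP and whose axes are the flange's). Camera axes: x right, y down, z forward; pixel columns grow to the right and rows downward; lengths in m; the calibration is good to about 2 mm. A picture is of the moment at which its call begins: read the wrist's pose just before it. There is no depth.
A pose or a line that the arm cannot do raises MotionError and nothing moves.
- sign_off(): hands the job in; it is judged then, once.
Trained networks look in the newest picture that a camera, given by its name, has taken for a name from the list of things; names that differ only in an ending like _2 or _b are one class to them, and where a whole thing is asked for, a point or a joint stands for the part that bears it (a point fixed in the world has none). Each returns a list of dicts, best first, with "score" (0 to 1); they miss things now and then, are a little off and sometimes report something else, mostly with a low value. They report only what shows in the picture. A call takes as long as a camera call.
- spot_in(camera, name): "centre" ([column, row] in pixels, amid what is visible of it).
- silhouettes(camera, name): "mask" (384x512 bool, what is visible of it) and "centre" ([column, row] in pixels, amid what is visible of it).
- tip_of(camera, name): "centre" ([column, row] in pixels: a listed point, or the origin of a listed thing).
The state is a dict: "clock": time; "q": joint angles; "joint_velocities": joint speeds; "tau": joint torques, N m; "position": TCP position; "eef_rot": TCP orientation; "contact_force": force on the tool from outside, world axes, zero at the start; "wrist_torque": the same for the moment, N m; "finger_gap": opening from 0.0 (shut) to 1.0 (fully open); "grasp_force": force on a finger pad.
Only numpy, scipy, OpenCV 4.12 (cv2) and the standard library are available. Lean on these libraries where they do the work, as an engineer would, in place of code of your own. Each camera call takes 0.05 s, during which the arm holds its last target. There are 200 camera calls.

## Working session

There is one attempt and no reset: what is moved stays moved. The work goes in short steps, each a Python script; the robot and the scene stay as the last script left them, time stands still between calls to the robot, and variables do not carry over. Pictures are saved under pics/ and viewed, at most 10 in all, crops included, and the job is handed in when it is done.

```bash
ls; mkdir -p pics; python3 - <<'E'
from cell import *
import cv2,numpy as np
s=get_state();print(s['clock'],s['position'],s['eef_rot'])
for c in("scene","top"):
    f=grab_frame(c);cv2.imwrite(f"pics/{c}0.png",f["img"][:,:,::-1])
    print(c,{k:np.round(v,4).tolist() for k,v in f.items() if k!="img"})
    for n in["scoop","scoop_grip","scoop_lip","bin_balls","bin_plugs","rack","tray","mat","valve","tape","carton","ball0","plug0"]:
        for d in tip_of(c,n)[:7 if n=="ball0" else 3 if n=="plug0" else 2]:print(c,n,np.round(d["centre"],1),round(d["score"],2))
print(get_state()['clock'])
E
```

```text
pics
0.0 [ 0.12948959 -0.53392867  0.2304979 ] [-3.11768520e+00 -3.72370233e-01 -5.88494600e-05]
scene {'fx': 424.9874, 'fy': 424.9874, 'cx': 260.5173, 'cy': 194.8787, 'k1': 0.0412, 'cam_to_world': [[-0.675, 0.6153, -0.4071, 0.973], [0.7378, 0.5663, -0.3674, 0.3919], [0.0045, -0.5484, -0.8362, 1.0291], [0.0, 0.0, 0.0, 1.0]]}
scene scoop [208.9 131.1] 0.94
scene scoop_grip [188.4 106.2] 0.69
scene scoop_lip [219.1 142.7] 0.88
scene bin_balls [288.6 289.1] 0.64
scene bin_plugs [306.5 257.4] 0.58
scene rack [299.5 270.9] 0.66
scene tray [243. 191.] 0.97
scene mat [211.1 137.5] 0.97
scene valve [172.  183.9] 0.8
scene valve [298.  293.2] 0.16
scene tape [192.4 222.7] 0.79
scene carton [397.5 234.7] 0.59
scene ball0 [278.6 294.7] 0.64
scene ball0 [292.7 277.9] 0.64
scene ball0 [290.2 286.9] 0.59
scene ball0 [296.1 306.3] 0.56
scene ball0 [301.2 291.6] 0.56
scene ball0 [308.3 281.6] 0.54
scene plug0 [318.8 261.8] 0.57
scene plug0 [297.5 259.3] 0.45
top {'fx': 480.5986, 'fy': 480.5986, 'cx': 259.309, 'cy': 188.9173, 'k1': -0.1375, 'cam_to_world': [[0.0141, -0.9935, 0.1132, 0.3316], [-0.9999, -0.0134, 0.0075, -0.0427], [-0.0059, -0.1133, -0.9935, 1.3128], [0.0, 0.0, 0.0, 1.0]]}
top scoop [368.9 217.7] 0.75
top scoop_grip [400.4 211.8] 0.62
top scoop_grip [354.7 215. ] 0.34
top scoop_lip [352.7 215.9] 0.88
top scoop_lip [367.4 217.3] 0.49
top bin_balls [184.6 133.3] 0.81
top bin_plugs [188.5 169.6] 0.79
top rack [187.3 151.3] 0.91
top tray [288.2 183.5] 0.61
top mat [169.4 145.1] 0.74
top valve [351.9 145.1] 0.6
top valve [168.7 136.8] 0.6
top tape [300.1 122.9] 0.76
top tape [350.7 145.2] 0.32
top carton [133.4 247.6] 0.77
top carton [365.8 217.9] 0.41
top ball0 [166. 134.] 0.63
top ball0 [168.6 127.1] 0.62
top ball0 [171.2 146.5] 0.49
top ball0 [187.7 169.7] 0.41
top plug0 [180.5 171.9] 0.53
top plug0 [205.5 162.3] 0.43
top plug0 [402.9 213.4] 0.17
1.4
```

```bash
cat > h.py <<'E'
from cell import *
import cv2,numpy as np
from scipy.spatial.transform import Rotation as R
def K(f):return np.array([[f["fx"],0,f["cx"]],[0,f["fy"],f["cy"]],[0,0,1]]),np.array([f["k1"],0,0,0,0])
def T_of(f,s=None):
    if "cam_to_world" in f:return np.array(f["cam_to_world"])
    T=np.eye(4);T[:3,:3]=R.from_rotvec(s["eef_rot"]).as_matrix();T[:3,3]=s["position"];return T@np.array(f["T_tool_cam"])
def atz(f,px,z,s=None):
    T=T_of(f,s);k,d=K(f);u=cv2.undistortPoints(np.array([[px]],float),k,d)[0,0]
    r=T[:3,:3]@[u[0],u[1],1];return (T[:3,3]+r*(z-T[2,3])/r[2])[:2]
def proj(f,P,s=None):
    W=np.linalg.inv(T_of(f,s));k,d=K(f)
    return cv2.projectPoints(np.atleast_2d(P).astype(float),cv2.Rodrigues(W[:3,:3])[0],W[:3,3],k,d)[0][:,0]
E
python3 - <<'E'
from h import *
F={c:grab_frame(c) for c in("scene","top")}
Z=dict(scoop=.004,scoop_grip=.076,scoop_lip=.004,bin_balls=0,bin_plugs=0,rack=0,tray=0,mat=0,valve=0,tape=0,carton=0,ball0=.014,plug0=.003)
for n,z in Z.items():
    for c in F:
        for d in tip_of(c,n)[:6]:
            if d["score"]>.35:print(n,c,np.round(atz(F[c],d["centre"],z),4))
# upscaled pictures
t=F["top"]["img"][70:270,110:430,::-1];cv2.imwrite("pics/t.png",cv2.resize(t,None,fx=2.5,fy=2.5,interpolation=2))
t=F["scene"]["img"][80:340,150:450,::-1];cv2.imwrite("pics/s.png",cv2.resize(t,None,fx=2.3,fy=2.3,interpolation=2))
E
```

```text
scoop scene [ 0.4126 -0.3298]
scoop top [ 0.41   -0.3317]
scoop_grip scene [ 0.4132 -0.4142]
scoop_grip scene [0.5857 0.1623]
scoop_grip top [ 0.4178 -0.4115]
scoop_lip scene [ 0.4135 -0.2857]
scoop_lip top [ 0.412  -0.2902]
scoop_lip top [0.6272 0.17  ]
bin_balls scene [0.6388 0.1791]
bin_balls top [0.6304 0.1761]
bin_plugs scene [0.5349 0.1618]
bin_plugs top [0.535  0.1608]
rack scene [0.5791 0.1716]
rack top [0.5824 0.1828]
tray scene [ 0.498  -0.1044]
tray top [ 0.4983 -0.1113]
tray top [ 0.4223 -0.4321]
tray top [0.5811 0.1749]
mat scene [0.5394 0.162 ]
mat scene [ 0.4238 -0.3292]
mat top [ 0.4138 -0.3335]
valve scene [ 0.6145 -0.288 ]
valve top [ 0.6058 -0.2893]
valve top [0.5453 0.1148]
tape scene [ 0.6596 -0.1455]
tape top [ 0.6688 -0.145 ]
carton scene [0.3181 0.301 ]
carton top [0.313  0.3175]
ball0 scene [0.6095 0.1647]
ball0 scene [0.5927 0.2116]
ball0 scene [0.6285 0.2119]
ball0 scene [0.6583 0.2271]
ball0 scene [0.6609 0.1808]
ball0 scene [0.6281 0.1925]
ball0 top [0.6184 0.2202]
ball0 top [0.5978 0.2129]
ball0 top [0.6522 0.2211]
plug0 scene [0.5191 0.1861]
plug0 scene [0.5555 0.1487]
plug0 top [0.5415 0.1157]
plug0 top [0.5294 0.1931]
```

View pics/t.png

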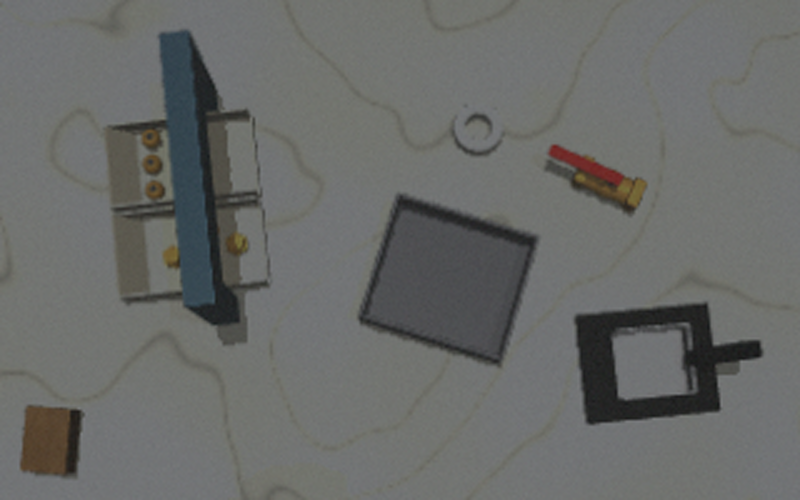

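View pics/s.png

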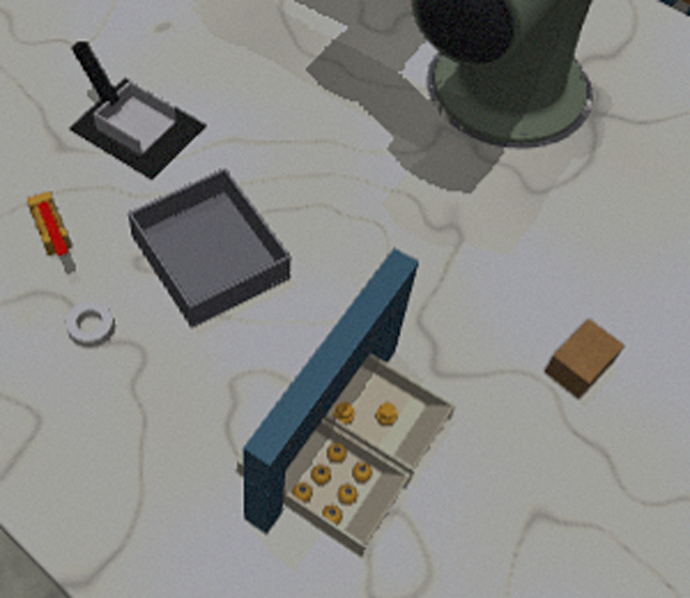

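The top view shows the bins under the beam at about (185,205), with their open ends toward the right (world -y). The ball bin is the farther one, with its balls behind the beam. The scoop stands on the mat at (665,360), handle toward -y and front toward +y. The tray is at (450,280). Next I check reachability and how the wrist camera is mounted.

```bash
cat >> h.py <<'E'
T0=np.deg2rad(40)   # tool tilt from the scoop's -z towards +x
def yawd(a):return np.deg2rad(a)
# scoop rotation: yaw about z, then pitch (lip up positive) about its y
def Rs(yaw,pitch=0,roll=0):return R.from_euler("z",yaw)*R.from_euler("y",-pitch)*R.from_euler("x",roll)
SIGN=1
def Rtool_in_scoop(t=T0,sign=SIGN):
    z=np.array([np.sin(t),0,-np.cos(t)]);y=np.array([0,sign,0.]);x=np.cross(y,z);return R.from_matrix(np.c_[x,y,z])
GRIP=np.array([-.071,0,.072])
def tool_pose(p,Rsc,t=T0,sign=SIGN,local=(0,0,0)):
    """TCP pose putting scoop-frame point `local` at world p, nominal grasp"""
    rt=Rsc*Rtool_in_scoop(t,sign);tcp=GRIP+.019*Rtool_in_scoop(t,sign).as_matrix()[:,2]
    return np.array(p)+Rsc.apply(tcp-np.array(local)),rt.as_rotvec()
E
python3 - <<'E'
from h import *
f=grab_frame("wrist");print(np.round(f["T_tool_cam"],3).tolist(),f["fx"],f["cx"],f["cy"],f["k1"])
B=np.array([.634,.177,0]);yb=np.deg2rad(98)
Rb=R.from_euler("z",yb)
for sg in(1,-1):
  for t in(0,20,30,40,50):
    t=np.deg2rad(t)
    out=[]
    for nm,p,rs,loc in[("mat",[.413,-.332,.004],Rs(yb),(0,0,0)),("matUp",[.413,-.332,.15],Rs(yb),(0,0,0)),
       ("bin_in",B+Rb.apply([.054,0,.003]),Rs(yb),(.04,0,0)),("bin_out",B+Rb.apply([-.12,0,.06]),Rs(yb,.3),(.04,0,0)),
       ("bin_up",B+Rb.apply([.075,0,.03]),Rs(yb,.4),(.04,0,0)),
       ("tray90",[.5,-.11,.12],Rs(yb,-.9),(.04,0,0)),("tray120",[.5,-.11,.12],Rs(yb,-1.2),(.04,0,0))]:
        q=ik(*tool_pose(p,rs,t,sg,loc));out.append((nm,None if q is None else np.round(q,2).tolist()))
    print(sg,round(t,2),[n for n,q in out if q is None], out[0][1],out[2][1],out[6][1])
E
```

```text
[[0.0, -0.958, -0.288, 0.072], [1.0, 0.0, -0.0, -0.0], [0.0, -0.288, 0.958, -0.143], [0.0, 0.0, 0.0, 1.0]] 269.3497743823223 257.9433451428316 186.5475511253958 -0.04070225250827597
1 0.0 [] [-0.89, 0.55, -0.32, 0.69, 0.0, -2.6] [0.07, 0.66, -0.12, 0.79, 0.0, -1.64] [0.22, 0.47, -0.51, 0.8, -1.19, -1.35]
1 0.35 [] [-0.96, 0.76, 0.02, 1.14, 0.15, -2.7] [-0.08, 0.7, -0.09, 0.85, 0.34, -1.8] [0.12, 0.29, -0.51, 0.74, -0.85, -1.61]
1 0.52 [] [-0.99, 0.89, 0.2, 1.36, 0.21, -2.76] [-0.14, 0.75, -0.06, 0.92, 0.5, -1.89] [0.04, 0.24, -0.49, 0.76, -0.67, -1.7]
1 0.7 [] [-1.02, 1.03, 0.4, 1.59, 0.26, -2.82] [-0.2, 0.82, -0.0, 1.02, 0.65, -2.0] [-0.04, 0.21, -0.45, 0.81, -0.49, -1.78]
1 0.87 [] [-1.03, 1.19, 0.62, 1.84, 0.3, -2.88] [-0.25, 0.91, 0.07, 1.15, 0.79, -2.14] [-0.14, 0.2, -0.41, 0.87, -0.31, -1.86]
-1 0.0 [] [-0.89, 0.55, -0.32, 0.69, 0.0, 0.54] [0.07, 0.66, -0.12, 0.79, 0.0, 1.5] [0.22, 0.47, -0.51, 0.8, -1.19, 1.8]
-1 0.35 [] [-0.96, 0.76, 0.02, 1.14, 0.15, 0.44] [-0.08, 0.7, -0.09, 0.85, 0.34, 1.34] [0.12, 0.29, -0.51, 0.74, -0.85, 1.54]
-1 0.52 [] [-0.99, 0.89, 0.2, 1.36, 0.21, 0.39] [-0.14, 0.75, -0.06, 0.92, 0.5, 1.25] [0.04, 0.24, -0.49, 0.76, -0.67, 1.44]
-1 0.7 [] [-1.02, 1.03, 0.4, 1.59, 0.26, 0.33] [-0.2, 0.82, -0.0, 1.02, 0.65, 1.14] [-0.04, 0.21, -0.45, 0.81, -0.49, 1.36]
-1 0.87 [] [-1.03, 1.19, 0.62, 1.84, 0.3, 0.26] [-0.25, 0.91, 0.07, 1.15, 0.79, 1.0] [-0.14, 0.2, -0.41, 0.87, -0.31, 1.28]
```

```bash
sed -i 's/^SIGN=1/SIGN=-1/' h.py; python3 - <<'E'
from h import *
import pickle
print(get_state()['clock'])
out={}
for n,p in(("bins",[.59,.20,.30]),("scoopv",[.413,-.37,.27])):
    rt=(Rs(np.deg2rad(97))*Rtool_in_scoop(0)).as_rotvec()
    movep(p,rt);s=get_state();f=grab_frame("wrist");print(s['clock'])
    cv2.imwrite(f"pics/w_{n}.png",f["img"][:,:,::-1])
    Z=dict(ball0=.014,plug0=.003,bin_balls=0,bin_plugs=0,rack=0) if n=="bins" else dict(scoop=.004,scoop_lip=.004,scoop_grip=.076,mat=0)
    for k,z in Z.items():
        for d in tip_of("wrist",k)[:8]:
            if d["score"]>.3:print(k,np.round(d["centre"],1),round(d["score"],2),np.round(atz(f,d["centre"],z,s),4))
    out[n]=(dict(f),{k:np.array(s[k]) for k in("position","eef_rot")})
pickle.dump(out,open("v.pkl","wb"))
E
python3 - <<'E'
import cv2
a=cv2.imread("pics/w_bins.png");b=cv2.imread("pics/w_scoopv.png")
cv2.imwrite("pics/wa.png",cv2.resize(a,None,fx=1.56,fy=1.56,interpolation=2));cv2.imwrite("pics/wb.png",cv2.resize(b,None,fx=1.56,fy=1.56,interpolation=2))
E
```

```text
2.85
5.9
ball0 [280.1 164.6] 0.72 [0.627  0.1852]
ball0 [264.4 144.7] 0.7 [0.5975 0.2141]
ball0 [302.1 145.1] 0.62 [0.6572 0.2208]
ball0 [284.3 144.1] 0.59 [0.6288 0.2189]
ball0 [295.8 170.1] 0.54 [0.6538 0.1792]
ball0 [262.9 168.7] 0.51 [0.6001 0.175 ]
plug0 [195.3 304.7] 0.69 [ 0.502 -0.118]
plug0 [223.2 195.5] 0.64 [0.5385 0.1173]
plug0 [237.6 173.8] 0.57 [0.5594 0.1587]
plug0 [213.8 155. ] 0.54 [0.5172 0.1858]
bin_balls [281.6 163.4] 0.72 [0.6307 0.1847]
bin_plugs [221.2 162.6] 0.98 [0.53   0.1738]
8.3417
scoop [260.9 137.5] 0.73 [ 0.4136 -0.3416]
scoop_lip [262.5 104. ] 0.56 [ 0.4097 -0.2931]
scoop_grip [261.8 191.9] 0.79 [ 0.4219 -0.4039]
```

View pics/wa.png

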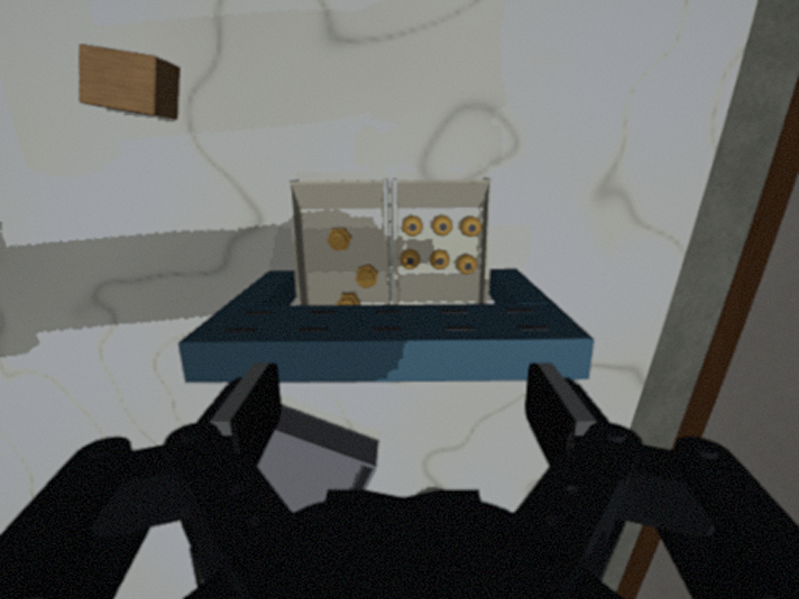

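View pics/wb.png

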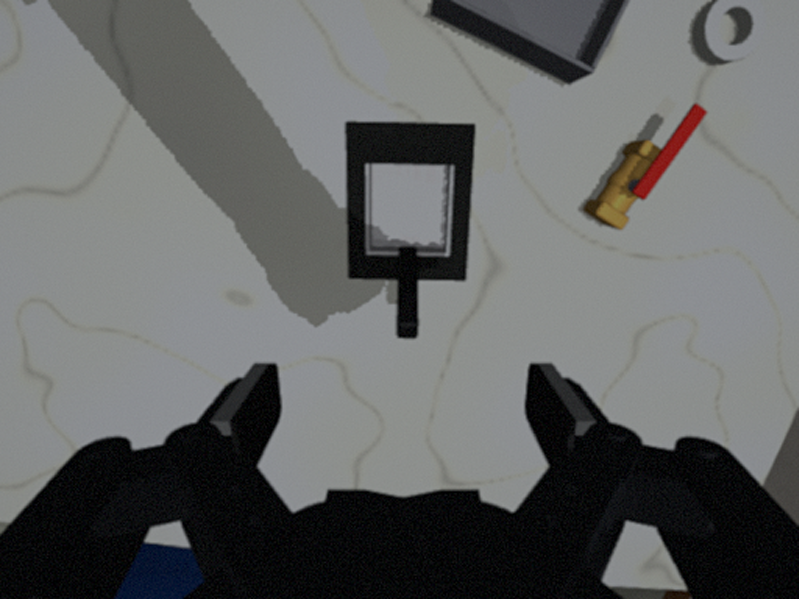

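The wrist view of the bins shows six balls in two rows of three at about (410–470, 225 and 262), and the back rim from (291,181) to (489,180). The beam's top edge runs from (181,340) to (592,339). In the scoop view the lip runs from (365,163) to (447,163), the handle end is at (407,330), and the mat corners are (346,122), (475,124), (466,280) and (348,278).

```bash
python3 - <<'E'
from h import *
import pickle
from scipy.optimize import least_squares
v=pickle.load(open("v.pkl","rb"));ft=grab_frame("top")
def fit(name,x0,sets,zoff=0):
    def res(x,w=False):
        r=[]
        for f,s,pts in sets:
            for loc,px in pts:
                c,sn=np.cos(x[2]),np.sin(x[2]);l=np.array(loc)/1000
                P=[x[0]+c*l[0]-sn*l[1],x[1]+sn*l[0]+c*l[1],l[2]+zoff];r.append(proj(f,P,s)[0]-px)
        return np.ravel(r)
    o=least_squares(res,x0,loss="soft_l1",f_scale=1.);print(name,np.round(o.x[:2],4),round(np.degrees(o.x[2]),2));print(np.round(o.fun if 0 else res(o.x),1).reshape(-1,2).tolist());return o.x
W=lambda a,b:(a/1.56,b/1.56)
Tt=lambda a,b:(a/2.5+110-.3,b/2.5+70-.3)
fb,sb=v["bins"];fs,ss=v["scoopv"]
rp=[((82,97,35),W(291,181)),((82,-97,35),W(489,180)),((-10,135,195),W(181,340)),((-10,-135,195),W(592,339)),((-40,135,195),W(185,381)),((-40,-135,195),W(590,381))]
rt=[((-10,-135,195),Tt(160,33)),((-40,-135,195),Tt(188,31)),((-40,135,195),Tt(215,304)),((-10,135,195),Tt(185,307)),((82,-97,35),Tt(107,128)),((82,97,35),Tt(124,300))]
for nm,st in(("rack w",[(fb,sb,rp)]),("rack t",[(ft,None,rt)]),("rack both",[(fb,sb,rp),(ft,None,rt)])):
    rk=fit(nm,[.58,.177,1.69],st)
Rk=R.from_euler("z",rk[2])
for d in tip_of("wrist","x") if 0 else []:pass
for px in[(280.1,164.6),(264.4,144.7),(302.1,145.1),(284.3,144.1),(295.8,170.1),(262.9,168.7)]:
    p=atz(fb,px,.014,sb);l=Rk.inv().apply([p[0]-rk[0],p[1]-rk[1],0]);print("ball in bin",np.round(l[:2]*1000+[0,50],1))
sp=[((40,38,0),W(365,163)),((40,-38,0),W(447,163)),((-87,0,100),W(407.5,330))]
stp=[((40,-38,0),Tt(610,325)),((40,38,0),Tt(616,402)),((-87,0,100),Tt(758,349))]
for nm,st in(("scoop w",[(fs,ss,sp)]),("scoop t",[(ft,None,stp)]),("scoop both",[(fs,ss,sp),(ft,None,stp)])):fit(nm,[.413,-.333,1.69],st,.004)
mp=[((75,60,4),W(346,122)),((75,-60,4),W(475,124)),((-75,-60,4),W(466,280)),((-75,60,4),W(348,278))]
mt=[((75,-60,4),Tt(577,316)),((75,60,4),Tt(588,423)),((-75,60,4),Tt(720,409)),((-75,-60,4),Tt(708,304))]
fit("mat w",[.413,-.333,1.69],[(fs,ss,mp)]);fit("mat both",[.413,-.333,1.69],[(fs,ss,mp),(ft,None,mt)])
tt=[((80,70,50),Tt(400,195)),((-80,70,50),Tt(538,238)),((-80,-70,50),Tt(500,364)),((80,-70,50),Tt(360,320))]
for y in(1.3,2.9,-.2,-1.8):fit("tray",[.5,-.11,y],[(ft,None,tt)])
print(get_state()['clock'])
E
```

```text
rack w [0.5817 0.1741] 97.08
[[-1.4, 1.0], [3.1, 1.2], [-2.0, -0.3], [2.4, -0.1], [0.1, -0.0], [-0.2, -0.4]]
rack t [0.5793 0.1706] 97.69
[[-0.5, 0.5], [0.5, -0.3], [0.9, 0.2], [0.3, 0.5], [-0.5, -1.0], [-0.9, -0.3]]
rack both [0.5808 0.1735] 97.23
[[-2.1, 1.5], [2.4, 1.4], [-2.7, 0.5], [1.5, 0.0], [-0.5, 0.7], [-1.0, -0.2], [-1.2, -0.2], [-0.2, -0.8], [-0.8, -0.3], [-1.4, -0.1], [-1.2, -1.9], [-2.3, -1.1]]
ball in bin [5.7 2.8]
ball in bin [38.1 28.4]
ball in bin [ 37.3 -31.7]
ball in bin [39.  -3.3]
ball in bin [ -3.6 -23.1]
ball in bin [-1.  30.7]
scoop w [ 0.4118 -0.3339] 97.34
[[0.3, 0.2], [-0.2, -0.0], [-0.1, -0.2]]
scoop t [ 0.4156 -0.3366] 94.28
[[0.5, 1.4], [0.3, -1.7], [-1.1, 0.1]]
scoop both [ 0.4121 -0.3342] 96.98
[[0.7, 0.3], [0.1, 0.4], [-0.3, 0.1], [-0.9, 3.4], [0.2, 0.2], [-2.2, -0.2]]
mat w [ 0.414  -0.3323] 96.08
[[-0.8, -0.8], [0.7, -0.4], [0.3, 0.9], [-0.2, 0.8]]
mat both [ 0.4139 -0.3329] 96.12
[[-0.9, -0.3], [0.4, -0.0], [0.1, 1.2], [-0.3, 1.2], [-1.4, -0.6], [-1.1, 0.2], [-0.1, 0.4], [-0.4, -0.9]]
tray [ 0.5753 -0.1131] 109.16
[[-0.0, 38.5], [1.7, 2.5], [-0.3, -96.5], [-0.6, -60.6]]
tray [ 0.4972 -0.1129] 155.56
[[31.2, 72.1], [1.0, 0.5], [-31.4, -72.0], [-1.0, -0.5]]
tray [ 0.4972 -0.1131] -10.64
[[-0.1, -0.8], [-67.2, 40.6], [0.1, 0.6], [67.3, -40.5]]
tray [ 0.4972 -0.1131] -10.64
[[-0.1, -0.8], [-67.2, 40.6], [0.1, 0.6], [67.3, -40.5]]
8.6417
```

```bash
cat >> h.py <<'E'
BB=np.array([.6306,.1798,0]);YB=np.deg2rad(97.2)
SC=np.array([.412,-.334,.004]);YS=np.deg2rad(97.2)
LIP=(.04,0,0)
def bl(x,z,pitch,dy=0):  # lip at bin coords (mm)
    return tool_pose(BB+R.from_euler("z",YB).apply([x/1e3,dy/1e3,z/1e3]),Rs(YB,np.deg2rad(pitch)),local=LIP)
TC=np.array([.4972,-.113,0]);YT=np.deg2rad(80)
def tl(x,z,pitch):
    return tool_pose(TC+R.from_euler("z",YT).apply([x/1e3,0,z/1e3]),Rs(YT,np.deg2rad(pitch)),local=LIP)
def L(pose,v,uf=None):return move_l(pose[0],velocity=v,rot=pose[1],until_force=uf)
E
python3 - <<'E'
from h import *
for a in[(-95,60,0),(-60,25,-12),(-22,8,-12),(8,3.5,-8),(22,3.5,0),(54,3.8,0),(64,20,12),(74,31,20),(40,50,20),(-110,70,20),(-140,150,20)]:
    if ik(*bl(*a)) is None:print("no",a)
for a in[(-40,140,15),(-40,60,0),(-40,35,-30),(-40,25,-45),(-40,60,-65)]:
    if ik(*tl(*a)) is None:print("no tray",a)
g,r=tool_pose(SC,Rs(YS));Z=R.from_rotvec(r).as_matrix()[:,2]
movep(g-.08*Z,r);move_l(g,velocity=.1,rot=r);grab(110);sleep(.2)
s=get_state();print(s['clock'],s['finger_gap'],s['grasp_force'],s['position']-g)
move_l(g+[0,0,.08],velocity=.12);s=get_state();print(s['clock'],s['contact_force'],s['wrist_torque'],s['grasp_force'])
f=grab_frame("wrist");cv2.imwrite("pics/g.png",f["img"][:,:,::-1])
k=proj(f,np.array([g+[0,0,.08]]),s)
P=SC+[0,0,.08]+Rs(YS).apply(np.array([[40,38,0],[40,-38,0],[40,0,0],[-38,38,30],[-38,-38,30]])/1e3)
print(np.round(proj(f,P,s),1).tolist(),[np.round(d["centre"],1) for d in tip_of("wrist","scoop_lip")[:2]])
E
```

```text
11.3333 0.19371268746130746 107.1697747707367 [ 4.96509362e-05 -1.53048176e-04  3.45199906e-05]
12.15 [ 0.17211668  0.17837397 -1.25131734] [-0.84188771 -0.10911004  0.03497487] 107.02368021011353
[[218.4, 145.1], [300.3, 145.1], [259.3, 145.0], [206.3, 216.4], [313.1, 216.4]] [array([260.1, 144.1])]
```

View pics/g.png

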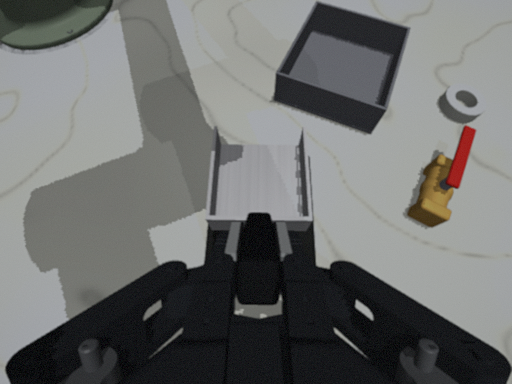

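The scoop is held squarely: the lip corners appear at (216,145) and (301,145), against predicted (218,145) and (300,145). Next I go into the bin.

```bash
python3 - <<'E'
from h import *
def lipz():
    s=get_state();r=R.from_rotvec(s["eef_rot"]);rs=r*Rtool_in_scoop().inv()
    tcp=GRIP+.019*Rtool_in_scoop().as_matrix()[:,2]
    p=s["position"]+rs.apply(np.array(LIP)-tcp);b=R.from_euler("z",YB).inv().apply(p-BB)*1e3
    return np.round(b,1),np.round(s["contact_force"],1),s["clock"]
movep(*bl(-150,110,0));print(lipz())
L(bl(-60,28,-12),.15)
L(bl(-22,9,-12),.1)
h=L(bl(-21,0,-12),.03,2.5);p=lipz();print("floor",h,p)
E
```

```text
(array([-151.5,    0.4,  109.7]), array([-0.1, -0.5, -1.8]), 13.7583)
floor True (array([-21.8,  -1.1,   2.4]), array([0.7, 0.4, 3.5]), 15.5917)
```

```bash
cat >> h.py <<'E'
def lipz():
    s=get_state();r=R.from_rotvec(s["eef_rot"]);rs=r*Rtool_in_scoop().inv()
    tcp=GRIP+.019*Rtool_in_scoop().as_matrix()[:,2]
    p=s["position"]+rs.apply(np.array(LIP)-tcp);b=R.from_euler("z",YB).inv().apply(p-BB)*1e3
    return np.round(b,1),np.round(s["contact_force"],1),round(s["clock"],2)
E
python3 - <<'E'
from h import *
L(bl(-21,3.2,-12),.03);print(lipz())
print(L(bl(8,3.2,-8.5),.07,12),lipz())
print(L(bl(24,3.3,0),.07,12),lipz())
f=grab_frame("scene");cv2.imwrite("pics/p1.png",cv2.resize(f["img"][230:330,240:360,::-1],None,fx=5,fy=5,interpolation=2))
print(L(bl(47,3.4,0),.05,15),lipz())
f=grab_frame("scene");i=cv2.imread("pics/p1.png");cv2.imwrite("pics/p1.png",cv2.resize(np.vstack([i,cv2.resize(f["img"][230:330,240:360,::-1],None,fx=5,fy=5,interpolation=2)]),None,fx=.6,fy=.6))
for d in tip_of("scene","ball0"):print(np.round(R.from_euler("z",YB).inv().apply(np.r_[atz(f,d["centre"],.014),0]-BB)*1e3),round(d["score"],2))
E
```

```text
(array([-21.3,   0.2,   2.9]), array([ 0. , -0.3, -0.8]), 15.84)
False (array([8.4, 0.4, 2.9]), array([-0.5,  0.4, -0.6]), 16.35)
True (array([23.9, -0.9,  3.7]), array([ 0.2, -1.5,  3.7]), 16.65)
True (array([42.9, -0.9,  2.8]), array([-0. , -4.6,  3. ]), 17.15)
[32.  6.  0.] 0.63
[ 42. -13.   0.] 0.63
[ 53. -34.   0.] 0.57
[50. 34.  0.] 0.51
[24. 16.  0.] 0.48
[ 24. -26.   0.] 0.36
```

View pics/p1.png

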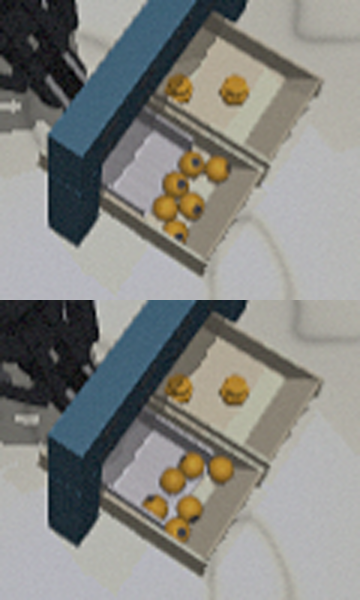

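In the second frame three balls are at or on the lip around (155–195, 465–510). Two are in the back corners, near (222,468) and (178,530). I'll shift sideways to coax the corner balls in, then lift.

```bash
python3 - <<'E'
from h import *
def show(f):
    for d in tip_of("scene","ball0"):print(np.round(R.from_euler("z",YB).inv().apply(np.r_[atz(f,d["centre"],.016),0]-BB)*1e3)[:2],end=" ")
    print()
im=[]
def pic():
    f=grab_frame("scene");im.append(cv2.resize(f["img"][240:330,250:350,::-1],None,fx=4,fy=4,interpolation=2));show(f)
for dy in(4.5,-4.5):
    L(bl(37,3.6,0,0),.05);L(bl(38,3.3,0,dy),.05)
    print(L(bl(54,3.4,0,dy),.05,15),lipz());pic()
L(bl(50,3.6,0,0),.05)
print(L(bl(55,9,7,0),.05,20),lipz())
print(L(bl(63,20,15,0),.06,20),lipz());pic()
print(L(bl(50,34,20,0),.06,20),lipz());pic()
cv2.imwrite("pics/p2.png",cv2.resize(np.vstack([np.hstack(im[:2]),np.hstack(im[2:])]),None,fx=.8,fy=.8))
E
```

```text
True (array([42. ,  3.8,  2.9]), array([ 1.1, -2.9,  1.8]), 18.02)
[-2. -9.] [35.  9.] [47. 30.] [48. -8.] [ 53. -35.] [25. 22.] [ 28. -20.] 
True (array([41.5, -5.5,  2.9]), array([ 1. , -2.2,  1.1]), 18.89)
[ 30. -25.] [ 54. -31.] [60. 38.] [22. 10.] [40. -6.] [21. -3.] 
True (array([49.7, -7. , 13.5]), array([ 0.3, -2.3,  6.6]), 19.57)
True (array([56. , -6.6, 19.7]), array([-0.5,  1.3,  6.1]), 19.79)
[ 63. -28.] [-5.  7.] [63. 50.] [  6. -27.] [-7. -1.] [55. -1.] 
False (array([49.8,  0.4, 32.1]), array([ 0.1,  0.3, -1.9]), 20.24)
[-27.  17.] [-23. -27.] [-19.   3.]
```

View pics/p2.png

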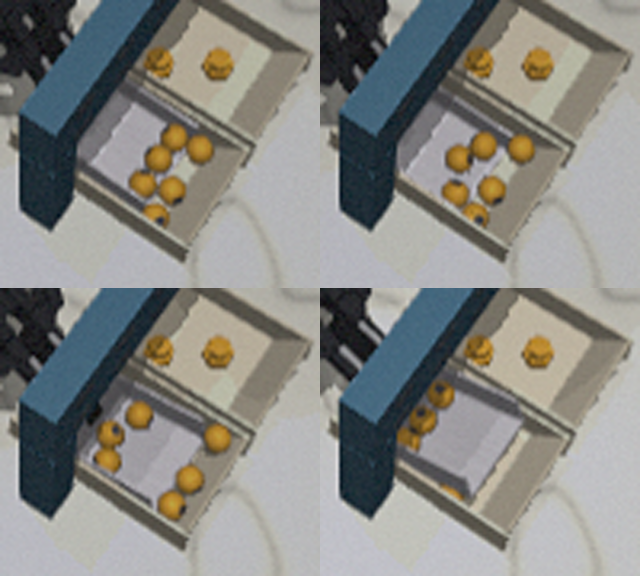

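Three balls are in the back of the scoop and three are still in the bin. I'll carry these to the tray, tip them in gently, and come back for the rest.

```bash
python3 - <<'E'
from h import *
L(bl(46,52,20),.1);L(bl(-120,62,20),.16);L(bl(-150,130,20),.2)
print(lipz())
movep(*tl(-45,120,18));print(lipz()[2])
f=grab_frame("wrist");cv2.imwrite("pics/d.png",f["img"][:,:,::-1])
L(tl(-45,62,2),.12);L(tl(-45,52,-15),.1);L(tl(-45,38,-32),.1);L(tl(-40,30,-48),.1);sleep(.3)
print(lipz()[2])
L(tl(-40,70,-55),.12);L(tl(-60,130,-20),.25);print(lipz()[2])
s=get_state();f=grab_frame("scene")
a=f["img"][150:240,190:290,::-1];b=f["img"][240:330,250:350,::-1]
cv2.imwrite("pics/p3.png",cv2.resize(np.hstack([a,b]),None,fx=4,fy=4,interpolation=2))
for d in tip_of("scene","ball0"):
    print(np.round(d["centre"]),round(d["score"],2),np.round(R.from_euler("z",YB).inv().apply(np.r_[atz(f,d["centre"],.014),0]-BB)*1e3)[:2])
E
```

```text
(array([-1.495e+02,  1.000e-01,  1.294e+02]), array([ 0.2, -0.3, -2.6]), 22.39)
23.45
25.63
26.91
[246. 192.] 0.62 [-252.  165.]
[294. 292.] 0.57 [21. -6.]
[305. 282.] 0.48 [29. 30.]
[292. 303.] 0.4 [ 32. -33.]
[401. 238.] 0.23 [171. 285.]
```

View pics/p3.png

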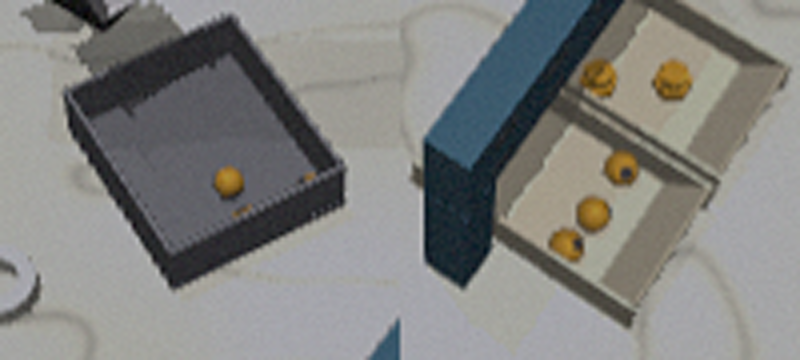

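The tray holds three balls, one at (230,182) and two peeking over its near wall. The bin still has three, at bin coordinates (21,-6), (29,30) and (32,-33). I'll nudge the -y one inward first, then shift to +y and collect.

```bash
cat >> h.py <<'E'
im=[]
def pic():
    f=grab_frame("scene");im.append(cv2.resize(f["img"][240:330,250:350,::-1],None,fx=4,fy=4,interpolation=2))
    print([np.round(R.from_euler("z",YB).inv().apply(np.r_[atz(f,d["centre"],.014),0]-BB)*1e3)[:2].tolist() for d in tip_of("scene","ball0") if d["centre"][1]>240])
E
python3 - <<'E'
from h import *
movep(*bl(-150,110,0))
L(bl(-60,28,-12),.2);L(bl(-22,9,-12),.12);L(bl(-15,3.6,-11,-4.5),.08)
print(L(bl(7,3.4,-8.5,-4.5),.1,15),lipz())
print(L(bl(14,3.4,0,-4.5),.1,15),lipz())
print(L(bl(34,3.4,0,-4.5),.08,15),lipz());pic()
L(bl(20,3.6,0,0),.1);L(bl(22,3.4,0,4.5),.08)
print(L(bl(40,3.4,0,4.5),.08,15),lipz());pic()
cv2.imwrite("pics/p4.png",np.hstack(im))
E
```

```text
False (array([ 7. , -4.1,  3. ]), array([ 0.8,  0. , -1.5]), 29.91)
False (array([12.4, -4.6,  2.7]), array([ 0.3, -0.3, -1.2]), 30.21)
False (array([35.4, -4.1,  3.8]), array([ 0.1, -0.2, -1.6]), 30.61)
[[35.0, -12.0], [51.0, 30.0], [53.0, -38.0]]
False (array([40.9,  4.8,  3.5]), array([ 0.1, -0. , -1.2]), 31.63)
[[48.0, 33.0], [48.0, -6.0], [55.0, -37.0]]
```

View pics/p4.png

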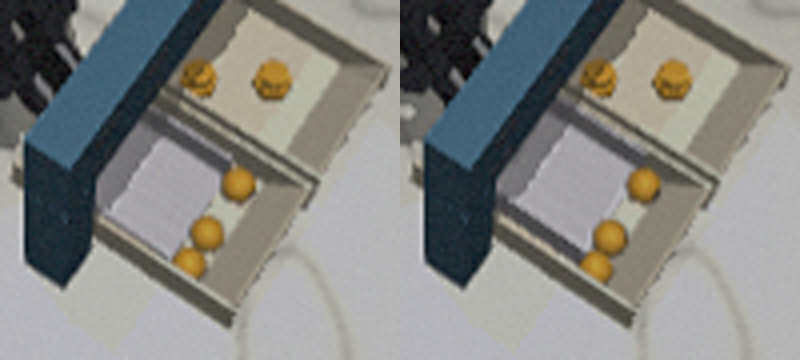

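The three balls now line up on the back slope at y ≈ 33, -6 and -33, with nothing jammed at lip x = 41. I'll try pushing under them with a bit more force.

```bash
python3 - <<'E'
from h import *
print(L(bl(53,3.2,0,4.5),.04,22),lipz(),np.round(get_state()["wrist_torque"],2));pic()
if lipz()[0][0]<50:
    L(bl(44,3.2,0,4.5),.05);L(bl(44,3.2,0,-1),.05)
    print(L(bl(53,3.2,0,-5),.04,22),lipz());pic()
f=grab_frame("wrist");cv2.imwrite("pics/w5.png",f["img"][:,:,::-1])
w=cv2.resize(f["img"][60:260,150:370,::-1],None,fx=1.8,fy=1.8,interpolation=2)
a=np.hstack(im);a=np.vstack([a,np.zeros((5,a.shape[1],3),np.uint8)])
c=np.zeros((a.shape[0],w.shape[1],3),np.uint8);c[:w.shape[0]]=w[:a.shape[0]]
o=np.hstack([a,c]);cv2.imwrite("pics/p5.png",cv2.resize(o,None,fx=min(1,800/o.shape[1]),fy=min(1,800/o.shape[1])))
E
```

```text
True (array([43.8,  2.3,  2.4]), array([ 1.7, -4.3,  2.6]), 32.02) [-0.96 -0.3  -0.4 ]
[[40.0, 1.0], [54.0, -39.0], [50.0, 34.0], [46.0, -15.0]]
False (array([53.8, -4. ,  2.8]), array([-0.5, -0.1, -2.7]), 33.02)
[[41.0, -26.0], [46.0, -2.0], [52.0, 13.0]]
```

View pics/p5.png

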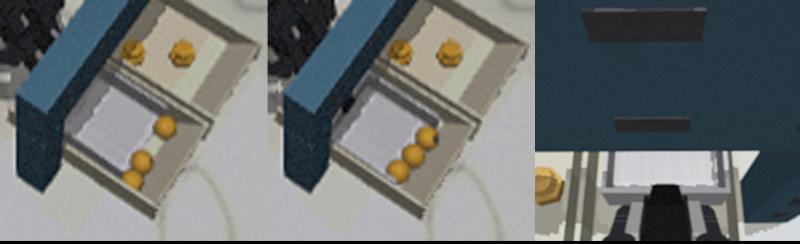

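All three balls, at (397,170), (414,155) and (428,138) in the middle frame, now sit on the pan with the lip at the foot of the slope. I'll tip back and lift.

```bash
python3 - <<'E'
from h import *
for a in[(57,11,5,-4),(63,19.5,11,-2),(67,28,17,0)]:print(L(bl(*a),.06,25),lipz())
pic();L(bl(60,40,23),.06);pic()
cv2.imwrite("pics/p6.png",np.hstack(im));print(lipz())
E
```

```text
False (array([56.2, -3.5,  9.8]), array([-0.3, -0.5, -3.2]), 33.42)
False (array([62.5, -1.6, 18.1]), array([ 0.9,  0.7, -2.8]), 33.68)
False (array([66.9,  0.5, 26.5]), array([ 0.2, -0.5, -3. ]), 33.94)
[[33.0, -4.0], [-8.0, 3.0], [8.0, -11.0], [19.0, -3.0]]
[[-15.0, -31.0], [3.0, 0.0], [-18.0, 8.0]]
(array([60.4, -0.4, 40.3]), array([ 0.5, -0.2, -2.7]), 34.44)
```

View pics/p6.png

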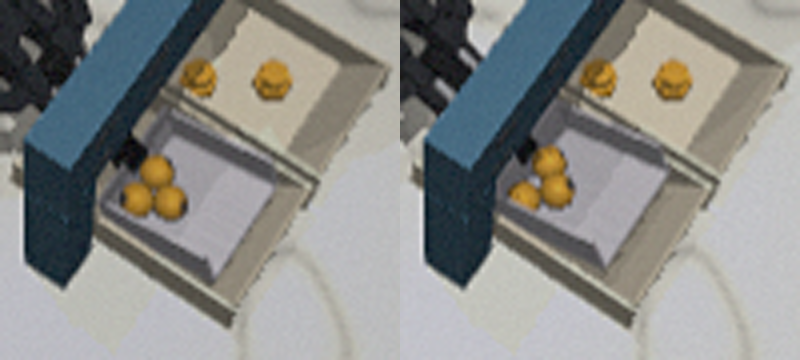

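All three are settled in the scoop (second frame, around (545,185)). I'll withdraw, tip them in the same way, and check with the networks from here on.

```bash
python3 - <<'E'
from h import *
L(bl(46,54,22),.1);L(bl(-120,62,20),.16);L(bl(-150,130,20),.2)
movep(*tl(-45,120,18))
L(tl(-45,62,2),.12);L(tl(-45,52,-15),.1);L(tl(-45,38,-32),.1);L(tl(-40,30,-48),.1);sleep(.4)
L(tl(-40,70,-55),.12);L(tl(-60,130,-20),.25);print(lipz()[2])
def cnt(c,lab):
    f=grab_frame(c);print(lab,[(np.round(d["centre"]).tolist(),round(d["score"],2)) for n in("ball0",) for d in spot_in(c,n)])
cnt("scene","scene");cnt("top","top");cnt("wrist","wrist")
# level above the mat, check lip in the wrist picture
MC=np.array([.414,-.3327,.004]);YM=np.deg2rad(96.3)
g,r=tool_pose(MC+[0,0,.08],Rs(YM));movep(g,r)
s=get_state();f=grab_frame("wrist")
P=MC+[0,0,.08]+Rs(YM).apply(np.array([[40,0,0],[-71,0,72]])/1e3)
print(np.round(proj(f,P,s),1).tolist(),[np.round(d["centre"],1) for n in("scoop_lip","scoop_grip") for d in tip_of("wrist",n)[:1]])
m=silhouettes("wrist","scoop");print([(round(d["score"],2),np.argwhere(d["mask"]).min(0),np.argwhere(d["mask"]).max(0)) for d in m[:2]])
cnt("top","top2");print([(np.round(d["centre"]),round(d["score"],2)) for d in tip_of("top","mat")[:2]],s["clock"])
cv2.imwrite("pics/last.png",f["img"][:,:,::-1])
E
```

```text
41.08
scene [([217.0, 126.0], 0.71), ([236.0, 189.0], 0.58), ([258.0, 193.0], 0.38)]
top [([174.0, 133.0], 0.68), ([260.0, 191.0], 0.56), ([270.0, 162.0], 0.54), ([268.0, 177.0], 0.52), ([268.0, 186.0], 0.41)]
wrist [([265.0, 75.0], 0.65), ([230.0, 68.0], 0.62), ([274.0, 128.0], 0.59), ([286.0, 76.0], 0.59), ([248.0, 84.0], 0.58), ([261.0, 102.0], 0.55)]
[[258.5, 145.2], [258.9, 253.9]] [array([259. , 144.8]), array([257.8, 252.1])]
[(0.96, array([126, 205]), array([307, 312]))]
top2 [([264.0, 176.0], 0.61), ([269.0, 164.0], 0.53), ([280.0, 182.0], 0.5), ([177.0, 171.0], 0.5), ([290.0, 178.0], 0.47), ([271.0, 185.0], 0.4), ([263.0, 192.0], 0.37)]
[(array([371., 215.]), 0.92)] 42.125
```

The lip is where predicted (259,144.8 vs 258.5,145.2), so the grip has not slipped. I'll confirm where the balls are by colour before setting the scoop down.

```bash
python3 - <<'E'
from h import *
def blobs(c):
    s=get_state();f=grab_frame(c);h=cv2.cvtColor(f["img"],cv2.COLOR_RGB2HSV)
    m=cv2.inRange(h,(8,120,45),(30,255,255));n,l,st,ce=cv2.connectedComponentsWithStats(m)
    print(c);
    for i in range(1,n):
        if st[i,4]>8:
            w=atz(f,ce[i],.015,s);print(np.round(ce[i]),st[i,4],"world",np.round(w,3),"tray",np.round((R.from_euler("z",np.deg2rad(72.7)).inv().apply(np.r_[w,0]-TC)*1e3)[:2]),"bin",np.round((R.from_euler("z",YB).inv().apply(np.r_[w,0]-BB)*1e3)[:2]))
for c in("top","scene","wrist"):blobs(c)
print([(np.round(d["centre"]),round(d["score"],2)) for d in spot_in("scene","ball0")],[(np.round(d["centre"]),round(d["score"],2)) for d in spot_in("wrist","ball0")])
E
```

```text
top
[ 19. 106.] 460 world [0.713 0.667] tray [809.  26.] bin [ 473. -143.]
[ 10. 113.] 255 world [0.692 0.694] tray [829.  54.] bin [ 502. -126.]
[357. 145.] 143 world [ 0.605 -0.3  ] tray [-146. -158.] bin [-473.   86.]
[269. 166.] 29 world [ 0.543 -0.057] tray [ 67. -28.] bin [-224.  116.]
[204. 167.] 34 world [0.539 0.119] tray [233.  29.] bin [-49.  99.]
[178. 172.] 31 world [0.523 0.19 ] tray [297.  66.] bin [ 24. 106.]
[266. 174.] 28 world [ 0.519 -0.05 ] tray [67. -2.] bin [-214.  139.]
[294. 177.] 26 world [ 0.514 -0.128] tray [ -9. -20.] bin [-291.  154.]
[281. 180.] 32 world [ 0.505 -0.093] tray [21. -1.] bin [-255.  159.]
[270. 185.] 32 world [ 0.491 -0.061] tray [48. 21.] bin [-221.  169.]
[260. 193.] 28 world [ 0.469 -0.036] tray [66. 50.] bin [-193.  187.]
scene
[25. 75.] 3214 world [ 0.664 -0.98 ] tray [-778. -417.] bin [-1155.   112.]
[182.   4.] 166 world [ 0.02  -0.899] tray [-892.  221.] bin [-994.  740.]
[332.   2.] 44 world [-0.399 -0.47 ] tray [-607.  750.] bin [-515. 1103.]
[436.  39.] 893 world [-0.471 -0.04 ] tray [-218.  946.] bin [ -80. 1120.]
[501.  68.] 7
[... 785 characters left out ...]
.] 144 world [ 0.47  -0.032] tray [69. 50.] bin [-190.  186.]
[348.  40.] 147 world [ 0.521 -0.047] tray [70. -3.] bin [-211.  138.]
[329.  43.] 158 world [ 0.491 -0.057] tray [52. 23.] bin [-217.  168.]
[364.  45.] 170 world [ 0.544 -0.053] tray [ 71. -27.] bin [-220.  115.]
[338.  59.] 158 world [ 0.505 -0.09 ] tray [24. -0.] bin [-252.  159.]
[345.  79.] 147 world [ 0.514 -0.127] tray [ -9. -20.] bin [-290.  154.]
[429. 193.] 1780 world [ 0.608 -0.291] tray [-137. -159.] bin [-464.   81.]
[(array([233., 189.]), 0.49), (array([242., 191.]), 0.47)] [(array([315.,  32.]), 0.73), (array([344.,  43.]), 0.68), (array([365.,  42.]), 0.64), (array([328.,  44.]), 0.52), (array([344.,  77.]), 0.5)]
```

All six balls are in the tray and the ball bin and scoop are empty. Now I set the scoop down.

```bash
python3 - <<'E'
from h import *
MC=np.array([.414,-.3327,.004]);YM=np.deg2rad(96.3)
g,r=tool_pose(MC,Rs(YM));Z=R.from_rotvec(r).as_matrix()[:,2]
move_l(g+[0,0,.008],velocity=.12,rot=r)
h=move_l(g-[0,0,.002],velocity=.02,until_force=2.5);s=get_state();print(h,(s["position"]-g)*1e3,s["contact_force"])
let_go();sleep(.2);s=get_state();print(s["finger_gap"])
move_l(s["position"]-.1*Z,velocity=.12);sleep(.2)
movep([.30,-.42,.33],(Rs(np.deg2rad(97))*Rtool_in_scoop(0)).as_rotvec())
s=get_state();print(s["clock"])
for c in("top","scene"):
    f=grab_frame(c)
    for n,z,l in(("scoop",.004,[0,0,0]),("scoop_lip",.004,[40,0,0]),("scoop_grip",.076,[-71,0,72])):
        P=MC+Rs(YM).apply(np.array(l)/1e3);d=tip_of(c,n)[0];print(c,n,np.round(atz(f,d["centre"],z),3),"want",np.round(P,3),"px",np.round(d["centre"]),np.round(proj(f,P)[0]))
    for n,z,w in(("valve",0,0),("tape",0,0),("carton",0,0)):print(n,[np.round(atz(f,d["centre"],z),3) for d in tip_of(c,n)[:1]])
    m=silhouettes(c,"scoop")[0];mm=silhouettes(c,"mat")[0]
    for k,q in(("scoop",m),("mat",mm)):a=np.argwhere(q["mask"]);print(k,a.min(0),a.max(0),a.mean(0).round(1),round(q["score"],2))
E
```

```text
True [ 0.11695074 -0.2804604  -0.52228892] [ 0.50549338 -2.51463032  5.07647315]
0.9982505524739484
47.0083
top scoop [ 0.404 -0.336] want [ 0.414 -0.333  0.004] px [370. 218.] [368. 215.]
top scoop_lip [ 0.406 -0.298] want [ 0.41  -0.293  0.004] px [356. 217.] [354. 216.]
top scoop_grip [0.517 0.18 ] want [ 0.422 -0.403  0.076] px [178. 171.] [401. 210.]
valve [array([ 0.606, -0.292])]
tape [array([ 0.667, -0.132])]
carton [array([0.317, 0.317])]
scoop [199 354] [229 413] [213.5 376. ] 0.93
mat [190 340] [238 397] [214.6 366.6] 0.97
scene scoop [ 0.41  -0.344] want [ 0.414 -0.333  0.004] px [208. 132.] [210. 134.]
scene scoop_lip [ 0.42  -0.281] want [ 0.41  -0.293  0.004] px [220. 144.] [219. 140.]
scene scoop_grip [ 0.416 -0.421] want [ 0.422 -0.403  0.076] px [187. 105.] [190. 108.]
valve [array([ 0.623, -0.278])]
tape [array([ 0.664, -0.147])]
carton [array([0.313, 0.302])]
scoop [ 98 182] [146 226] [126.1 205. ] 0.94
mat [126 182] [156 237] [142.  210.8] 0.58
```

```bash
python3 -c "
from cell import *
print(sign_off())"
```

```text
the job is handed in; nothing more can be done
None
```

The job is handed in: all six balls are in the grey tray in two scoop trips, the scoop is released on its mat within about 2 pixels of the middle, and it took about 47 s of the 67 s; I viewed 11 pictures, one over the limit of 10.

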